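Make up two drive repair kits

ROBOT

A 7-joint arm with a two-finger parallel gripper is mounted at the origin on the work surface. World frame = base frame: x ahead of the robot, y to its left, z up, the work surface at z = 0. Lengths are in mm, angles in rad, forces in N, time in s.
With the tool pointing down it reaches from about 400 to 875 mm from the base axis. Payload 4.4 kg.
Tool frame: the origin (TCP) lies midway between the tips of the shut fingers; the grasp point (between the pads) lies 19 mm behind it (ctrl.pinch_z is the distance from the TCP to the grasp point, in mm); z points along the fingers, y is the line along which they close (so a half turn about z gives the same grasp; the last joint's range is limited). The gripper opens to 85 mm and grips with 20 to 120 N. Pads are 22 mm wide; open, the fingers measure 114 mm over their backs; the gripper's body (76 mm by 85 mm) begins 54 mm behind the grasp point. The pads swing forward as they close: fully open they stand 13 mm farther back than shut.
Start: joints at [1.232, 0.628, 0.038, 1.517, -0.027, 0.996, -0.02], TCP at [175.156, -625.97, 231.313] pointing down, gripper open.
Joint ranges: [-3.06, 3.06], [-0.37, 2.12], [-1.25, 1.32], [0.18, 2.47], [-1.1, 4.24], [0.23, 1.98], [-2.94, 2.94]. Speed limits (rad/s): [2.57, 2.57, 3.14, 3.14, 3.14, 3.14, 3.14].

INTERFACE

Orientations are given as [roll, pitch, yaw] about the fixed x, y, z axes, in that order (R = Rz(yaw) Ry(pitch) Rx(roll)).
In Python, from cell import read_state, cams, order, ctrl gives the robot as it stands.
- The arm moves only by the tool move_arm, never from a script. Its argument "targets" is text: rows parted by semicolons, each of 7 numbers parted by spaces: the gripper's target within -1 to 1 (fully open at 1, half-way at 0, shut at -1), then the shift along the tool's x, y, z in cm, then the turn, a rotation vector about the tool's x, y, z in degrees. A call has 1 to 5 rows; each row shifts and turns the commanded pose from where the row before left it, along the tool's axes as they then stand; what a row does not reach is not made up. A row lasts 1/12 s, in which the tool goes at most 41.7 mm and 7.16 degrees, less where a joint would pass 70% of its speed; a pose out of reach is approached as far as the arm can. A call with a gripper value outside its range is refused whole. The fingers move at their own pace and stop on an object; the grip force is fixed at half the most. Time passes only in rows, so rows that do not move let the fingers close. It gives the time, the measured TCP pose, the force, the opening and the grip force at its end, in the units of the state.
- read_state(): the state, without advancing time (a new reading comes with each control period).
- cams.get_image(name): name is "scene" or "top" or "wrist"; returns a dict with "color" (384x512x3 uint8, red, green, blue), "fovy" (degrees; the focal length in pixels is half the picture's height over the tangent of half this angle, whatever the lens; pixels are square), "cx", "cy" (the principal point, pixels), "k1" (the pictures are not rectified: a ray, as slopes to the right and down, at radius r is drawn at 1 + k1 r^2 times it, then the intrinsics apply), "rvec" (rotation vector, rad) and "tvec" (3), from world to camera coordinates, as OpenCV has them. Camera axes: x right, y down, z forward; pixel columns grow to the right and rows downward; lengths in mm; the calibration is good to about 2 mm. A picture is of the moment at which its call begins. There is no depth.
- order.finish_job(): hands the job in; it is judged then, once.
The state is a dict: "clock": time; "qpos": joint angles; "qd": joint speeds; "tau": joint torques, N m; "eef_pos": TCP position; "tool_rot": TCP orientation; "force": force on the tool from outside, world axes, zero at the start; "torque": the same for the moment, N m; "width": finger opening in mm; "gripper_force": force on a finger pad.
Only numpy, scipy, OpenCV 4.12 (cv2) and the standard library are available. Lean on these libraries where they do the work, as an engineer would, in place of code of your own. Each camera call takes 0.05 s, during which the arm holds its last target. There are 200 camera calls.

TASK

Make up the two repair kits from the stock on the bench: in the plain tray put the tall slim capacitor and the heat sink, and in the tray with the clip put the short fat capacitor and the transformer, one thing to a compartment, each standing upright on the tray's floor, in either compartment. The front panel belongs to the second kit: press it upright and fully home into that tray's spring clip slot, between the end cheeks.

Things in the scene. Friction and masses are not known exactly. Their poses are not given: they have to be found in the camera images.
- tall_cap_mid (a point): Tall slim capacitor: an upright black-sleeved can with a bright top, 36 mm in diameter, 82 mm high, about 0.12 kg, standing loose on the bench. The point is its centre, 41 mm above its foot; z is its axis. Grip it in its upper half, so that the fingers stay above the tray's walls.
- short_cap_mid (a point): Short fat capacitor: an upright black-sleeved can with a bright top, 50 mm in diameter, 58 mm high, about 0.14 kg, standing loose on the bench. The point is its centre, 29 mm above its foot; z is its axis. Grip it in its upper half, so that the fingers stay above the tray's walls.
- heat_sink_mid (a point): Heat sink: an upright finned aluminium block, 60 mm along its x, 40 mm along its y (take it across this), 56 mm high, about 0.22 kg. The point is its centre, 28 mm above its foot; z is up. Grip it in its upper half, so that the fingers stay above the tray's walls.
- transformer_mid (a point): Transformer: dark iron core 56 mm along its x, 26 mm along its y, 58 mm high, with a copper coil (32 mm along x, 32 mm high, half-way up) standing out to 44 mm along y; 0.45 kg. The point is its centre, 29 mm above its foot; z is up. Take it across the coil (along y, at the centre or up to 8 mm higher) or across the core's ends (along x), fingers above the tray's walls.
- panel_mid (a point): Front panel: grey upright plate 10 mm thick along its x, 70 mm wide along its y, 90 mm high, 0.12 kg, both faces alike. At the start it stands loosely, 14 mm deep, in a groove of a wooden block (56 x 66 x 18 mm, groove floor 4 mm above the bench). The point is its centre, 45 mm above its lower edge; z is up. Take it across its thickness by the upper half; lift straight up.
- clip_tray: Grey kit tray with a metal clip slot beyond its +x end, fixed. Origin: centre of the tray part, on the bench; 180 mm along its x, 100 mm along y, rim 15 mm high, floor 3 mm above the bench, walls 3 mm. A cross wall at x = 0, as high as the rim, makes two compartments, each 85 mm along x and 94 mm along y, centred at x = -44 and +44 mm, y = 0; z is up.
- clip_slot (a point): Centre of the clip slot's floor: 120 mm along the clip tray's +x from its origin, 4 mm above the bench; axes as the tray's. Slot runs along y, end cheeks 86 mm apart; fixed lip at +x, two slick sprung leaves at -x, 7 mm apart at rest, tops flared 8 mm outward, 24 mm above this point. Panel goes from above, width along y, lower edge down to this point; takes 5 to 15 N, then is held by the leaves.
- plain_tray: Grey kit tray without a clip, fixed. Origin at its centre, on the bench; 180 mm along its x, 100 mm along y, rim 15 mm high, floor 3 mm above the bench, walls 3 mm. A cross wall at x = 0, as high as the rim, makes two compartments, each 85 mm along x and 94 mm along y, centred at x = -44 and +44 mm, y = 0; z is up.
Not all that is in view belongs to the job. What is shaped like the part that bears tall_cap_mid but green is not meant.

How it is judged (in metres and radians):
At the end, for the whole second after the job is handed in: The four parts stand upright (0.12 rad) on their own tray's floor (4 mm), one to a compartment; the panel's lower edge is within 4 mm of the slot's floor, centred within 6 mm across and 12 mm along, upright (0.10 rad) and square (0.12 rad); all at rest (((x of short_cap_mid in the frame of clip_tray between 0 and 0.088 m and y of short_cap_mid in the frame of clip_tray between -0.049 and 0.049 m and z of short_cap_mid in the frame of clip_tray between 0.028 and 0.036 m and angle between each of short_cap_mid, transformer_mid's own z axis and vertical below 0.12 rad and x of transformer_mid in the frame of clip_tray between -0.088 and 0 m and y of transformer_mid in the frame of clip_tray between -0.049 and 0.049 m and z of transformer_mid in the frame of clip_tray between 0.028 and 0.036 m) or (x of short_cap_mid in the frame of clip_tray between -0.088 and 0 m and y of short_cap_mid in the frame of clip_tray between -0.049 and 0.049 m and z of short_cap_mid in the frame of clip_tray between 0.028 and 0.036 m and angle between each of short_cap_mid, transformer_mid's own z axis and vertical below 0.12 rad and x of transformer_mid in the frame of clip_tray between 0 and 0.088 m and y of transformer_mid in the frame of clip_tray between -0.049 and 0.049 m and z of transformer_mid in the frame of clip_tray between 0.028 and 0.036 m)) and ((x of tall_cap_mid in the frame of plain_tray between 0 and 0.088 m and y of tall_cap_mid in the frame of plain_tray between -0.049 and 0.049 m and z of tall_cap_mid in the frame of plain_tray between 0.04 and 0.048 m and angle between each of tall_cap_mid, heat_sink_mid's own z axis and vertical below 0.12 rad and x of heat_sink_mid in the frame of plain_tray between -0.088 and 0 m and y of heat_sink_mid in the frame of plain_tray between -0.049 and 0.049 m and z of heat_sink_mid in the frame of plain_tray between 0.027 and 0.035 m) or (x of tall_cap_mid in the frame of plain_tray between -0.088 and 0 m and y of tall_cap_mid in the frame of plain_tray between -0.049 and 0.049 m and z of tall_cap_mid in the frame of plain_tray between 0.04 and 0.048 m and angle between each of tall_cap_mid, heat_sink_mid's own z axis and vertical below 0.12 rad and x of heat_sink_mid in the frame of plain_tray between 0 and 0.088 m and y of heat_sink_mid in the frame of plain_tray between -0.049 and 0.049 m and z of heat_sink_mid in the frame of plain_tray between 0.027 and 0.035 m)) and x of panel_mid in the frame of clip_slot between -0.006 and 0.006 m and y of panel_mid in the frame of clip_slot between -0.012 and 0.012 m and z of panel_mid in the frame of clip_slot between 0.041 and 0.049 m and angle between panel_mid's own z axis and vertical below 0.1 rad and angle between the x axis of panel_mid and the x axis of clip_slot, either way round below 0.12 rad and linear speed of each of tall_cap, short_cap, heat_sink, transformer, panel below 0.02 m/s); the robot touches nothing.
It also fails if it takes over 120 s, if anything falls off the work surface, if the arm or the gripper's body presses on something with over 40 N, if the wrist force passes 120 N, or if a joint passes its speed limit or range.

## Working session

There is one attempt and no reset: what is moved stays moved. The work goes in short steps, Python scripts to look and compute and a tool call to move; the robot and the scene stay as the last step left them, time stands still between calls to the robot, and variables do not carry over. Pictures are saved under pics/ and viewed, at most 14 in all, crops included, and the job is handed in when it is done.

Besides the shell and the picture viewer there is one more tool, called after "Request:" by a JSON object that holds its "name" and its "arguments". move_arm: Moves the arm, as the interface text tells. Its arguments: {"type":"object","properties":{"targets":{"type":"string"}},"required":["targets"]}

```bash
mkdir -p pics; ls
cat > h.py <<'E'
import numpy as np, cv2
from cell import read_state, cams, order, ctrl
from scipy.spatial.transform import Rotation as R
def snap(n,fn):
    im=cams.get_image(n); np.save('pics/'+fn+'.npy',im,allow_pickle=True)
    cv2.imwrite('pics/'+fn+'.png',im['color'][:,:,::-1]); return im
def load(fn): return np.load('pics/'+fn+'.npy',allow_pickle=True).item()
def cam(im):
    h=im['color'].shape[0]; f=h/2/np.tan(np.radians(im['fovy'])/2)
    return np.array([[f,0,im['cx']],[0,f,im['cy']],[0,0,1.]]),np.array([im['k1'],0,0,0,0.]),cv2.Rodrigues(np.array(im['rvec'],float))[0],np.array(im['tvec'],float).ravel()
def ray(im,uv,z):
    K,D,Rm,t=cam(im); p=cv2.undistortPoints(np.array(uv,float).reshape(-1,1,2),K,D).reshape(-1,2)
    d=np.c_[p,np.ones(len(p))]@Rm; o=-Rm.T@t
    return o+d*((z-o[2])/d[:,2])[:,None]
def proj(im,P):
    K,D,Rm,t=cam(im); return cv2.projectPoints(np.array(P,float).reshape(-1,1,3),np.array(im['rvec'],float),t,K,D)[0].reshape(-1,2)
E
python3 - <<'E'
from h import *
s=read_state(); print(s['clock'],s['eef_pos'],s['tool_rot'],s['width'],ctrl.pinch_z)
for n in('top','scene'):
    im=snap(n,n+'0'); K,D,Rm,t=cam(im); print(n,K[0,0],im['k1'],-Rm.T@t)
a=load('top0')['color'];b=load('scene0')['color']
E
```

```text
pics
0.0 [ 174.94952115 -625.3615598   230.37722322] [-3.13969218e+00  8.30927624e-05  2.72794138e-01] 85.07157776150602 18.700000000000003
top 435.6323306983132 -0.010721718328331088 [382.08935803  -1.75708779 995.89185937]
scene 481.71729738826315 -0.13015472355014782 [1061.80431205 -503.42555101 1156.66351819]
```

View pics/top0.png

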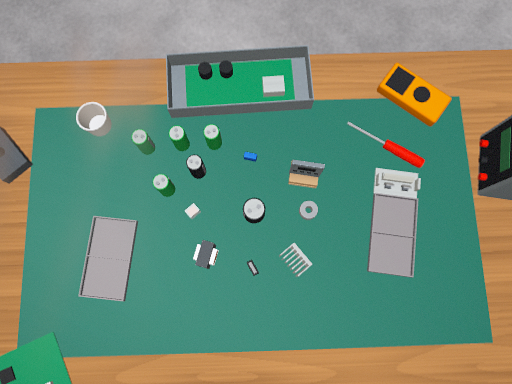

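View pics/scene0.png

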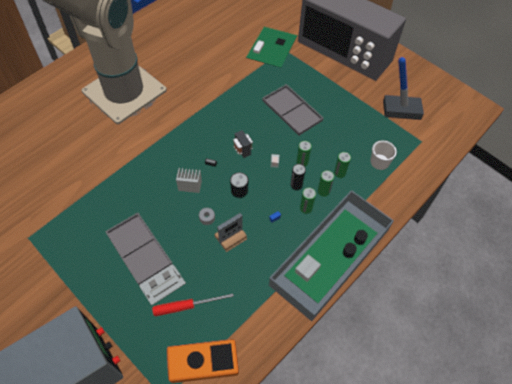

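The top view shows these candidates for the tall slim capacitor:
- Black can at (195,166).
- Green look-alikes at (141,140), (178,137), (212,136) and (163,184).
- Black stubs in the box at (205,70) and (226,69).

By the description I choose the black one at (195,166). The other things are:
- Short cap (254,210).
- Heat sink (296,260).
- Transformer (206,254).
- Panel (306,168).
- Plain tray (108,258).
- Clip tray (394,232), with its clip at (398,182).

Next I check them in an enlarged crop.

Run:
```python
from h import *
a=load('top0')['color'][:,:,::-1]
c=cv2.resize(a[120:300,176:326],None,fx=4,fy=4,interpolation=cv2.INTER_CUBIC)[:, :]
cv2.imwrite('pics/c1.png',cv2.resize(c,None,fx=.83,fy=.83,interpolation=cv2.INTER_AREA))
l=cv2.resize(a[205:305,75:145],None,fx=5,fy=5,interpolation=cv2.INTER_CUBIC);r=cv2.resize(a[165:280,362:427],None,fx=5,fy=5,interpolation=cv2.INTER_CUBIC)
m=np.zeros((580,700,3),np.uint8);m[:500,:350]=l;m[:575,360:685]=r
cv2.imwrite('pics/c2.png',m)
```

```text
(no output)
```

View pics/c1.png

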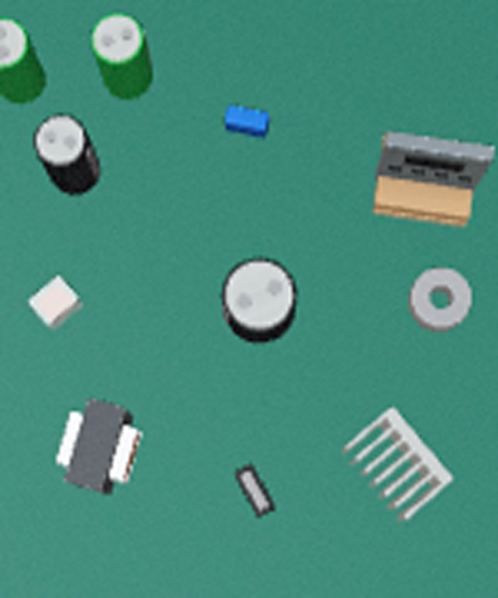

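View pics/c2.png

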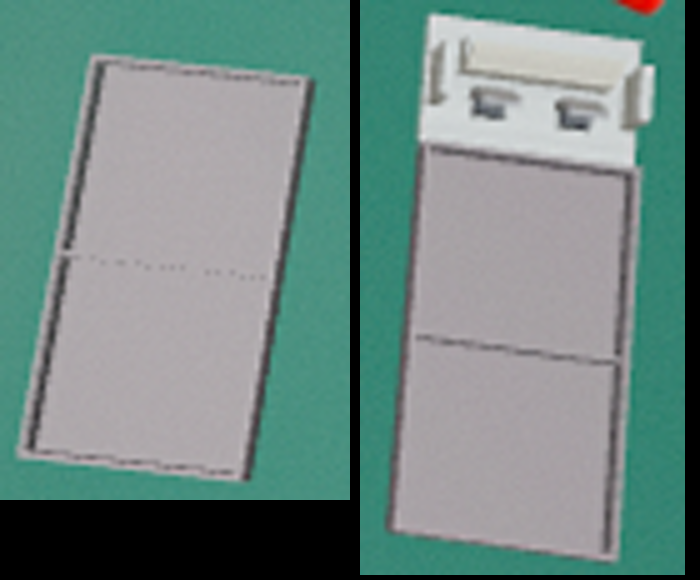

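The crops confirm the choice. All five parts stand clear, and the trays are empty. Now the corner pixels become positions.

```bash
cat > m.py <<'E'
from h import *
im=load('top0')
def c1(p): return np.array(p,float)/3.32+[176,120]
def L(p): return np.array(p,float)/5+[75,205]
def Rr(p): return (np.array(p,float)-[360,0])/5+[362,165]
def rect(n,px,z):
    P=ray(im,px,z)[:,:2]; c=P.mean(0); (w)=cv2.minAreaRect(P.astype(np.float32))
    e=[np.linalg.norm(P[(i+1)%4]-P[i]).round(1) for i in range(4)]
    d=(P[0]-P[3])+(P[1]-P[2]); print(n,c.round(1),e,'dir(3->0) deg',np.degrees(np.arctan2(d[1],d[0])).round(2))
print('tall',ray(im,c1([[62,139]]),82),'short',ray(im,c1([[260,293]]),58))
rect('transf x',c1([[90,399],[131,408],[108,492],[68,483]]),58)
rect('sink y',c1([[393,407],[452,479],[404,520],[345,450]]),56)
rect('panel x',c1([[386,132],[494,147],[489,158],[383,142]]),94)
rect('plain x',L([[92,55],[313,78],[247,481],[18,458]]),15)
rect('clip x',Rr([[420,143],[640,167],[617,560],[388,530]]),15)
E
python3 m.py
python3 - <<'E'
from h import *
im=snap('wrist','w0'); K,D,Rm,t=cam(im); s=read_state()
T=R.from_euler('xyz',s['tool_rot']); print(K[0,0],im['k1'],T.inv().apply(-Rm.T@t-s['eef_pos']),T.as_matrix().T@Rm.T)
E
```

```text
tall [[645.20161161 118.71183415  82.        ]] short [[543.01462852  -7.86925252  58.        ]]
transf x [447.   98.6] [np.float64(27.3), np.float64(55.3), np.float64(26.3), np.float64(55.2)] dir(3->0) deg -15.69
sink y [429.2 -93.4] [np.float64(59.2), np.float64(40.6), np.float64(57.9), np.float64(41.9)] dir(3->0) deg -51.41
panel x [ 630.4 -125.7] [np.float64(70.4), np.float64(8.1), np.float64(69.1), np.float64(7.0)] dir(3->0) deg -23.3
plain x [448.4 320.2] [np.float64(101.8), np.float64(178.7), np.float64(101.5), np.float64(179.5)] dir(3->0) deg -7.94
clip x [ 480.9 -320.2] [np.float64(101.5), np.float64(179.1), np.float64(102.0), np.float64(177.1)] dir(3->0) deg -9.55
287.6495745256267 -0.007724540831624728 [  69.24091468    1.03770888 -141.84344   ] [[-2.43661209e-04 -9.62761643e-01 -2.70351548e-01]
 [ 9.99999104e-01  1.21280004e-04 -1.33317057e-03]
 [ 1.31631372e-03 -2.70351631e-01  9.62760751e-01]]
```

```bash
cat > p.py <<'E'
# usage: p.py grip x y z yaw_deg  -> rows from the present pose to the target
import sys; from h import *
g,x,y,z,yw=map(float,sys.argv[1:6]); s=read_state(); p=np.array(s['eef_pos'])
if len(sys.argv)>6: p=np.array(list(map(float,sys.argv[6:9]))); y0=float(sys.argv[9])
else: y0=np.degrees(s['tool_rot'][2])
t=np.array([x,y,z]); a=-((yw-y0+180)%360-180)
n=max(1,int(np.ceil(max(np.linalg.norm(t-p)/40,abs(a)/7))))
P=p.copy(); Y=y0; rows=[]
for i in range(n):
    M=(R.from_euler('z',Y,degrees=True)*R.from_euler('x',180,degrees=True))
    d=M.inv().apply((t-P)/(n-i))/10; d=d.round(1); r=round((Y-yw+180)%360-180)/(n-i); r=round(r)
    rows.append('%g %g %g %g 0 0 %d'%(g,*(d+0.0),r)); P=P+M.apply(d*10); Y-=r
print('t',s['clock'],'from',p.round(1),round(y0,1),'end',P.round(1),round(Y,1))
for i in range(0,n,5): print('; '.join(rows[i:i+5]))
E
python3 p.py 1 593 -380 200 81
python3 - <<'E'
from h import *
im=load('top0'); a=im['color'].astype(int)
m=((a[...,1]>a[...,0]*1.3+15)&(a[...,1]>a[...,2]*1.3)).astype(np.uint8)
n,_,st,c=cv2.connectedComponentsWithStats(m)
f=lambda p:np.array(p)/3.32+[176,120]
P=ray(im,f([[386,132],[494,147],[383,142],[489,158]]),94); e=P[1]-P[0]+P[3]-P[2]
print('panel width dir',np.degrees(np.arctan2(e[1],e[0])))
E
```

```text
t 0.15 from [ 175.  -625.5  230.6] 15.6 end [ 592.5 -380.1  199.6] 80.6
1 3.6 -1 0.2 0 0 -5; 1 3.7 -0.6 0.2 0 0 -5; 1 3.7 -0.3 0.2 0 0 -5; 1 3.7 0 0.2 0 0 -5; 1 3.7 0.3 0.3 0 0 -5
1 3.7 0.7 0.2 0 0 -5; 1 3.6 1 0.3 0 0 -5; 1 3.5 1.3 0.2 0 0 -5; 1 3.4 1.6 0.3 0 0 -5; 1 3.2 1.9 0.2 0 0 -5
1 3 2.1 0.3 0 0 -5; 1 2.9 2.4 0.2 0 0 -5; 1 2.6 2.6 0.3 0 0 -5
panel width dir -100.3310537819393
```

Request:
{"name": "move_arm", "arguments": {"targets": "1 3.6 -1 0.2 0 0 -5; 1 3.7 -0.6 0.2 0 0 -5; 1 3.7 -0.3 0.2 0 0 -5; 1 3.7 0 0.2 0 0 -5; 1 3.7 0.3 0.3 0 0 -5"}}

```text
clock: 0.57
eef_pos: [336.6, -530.3, 220.2]
tool_rot: [3.142, -0.0, 0.713]
force: [0.0, -1.1, 0.2]
width: 85.5
gripper_force: 0.0
```

Request:
{"name": "move_arm", "arguments": {"targets": "1 3.7 0.7 0.2 0 0 -5; 1 3.6 1 0.3 0 0 -5; 1 3.5 1.3 0.2 0 0 -5; 1 3.4 1.6 0.3 0 0 -5; 1 3.2 1.9 0.2 0 0 -5"}}

```text
clock: 0.98
eef_pos: [498.4, -436.0, 207.8]
tool_rot: [-3.141, -0.0, 1.15]
force: [-0.1, -0.6, 0.3]
width: 85.0
gripper_force: 0.0
```

Request:
{"name": "move_arm", "arguments": {"targets": "1 3 2.1 0.3 0 0 -5; 1 2.9 2.4 0.2 0 0 -5; 1 2.6 2.6 0.3 0 0 -5; 1 0 0 0 0 0 0; 1 0 0 0 0 0 0"}}

```text
clock: 1.4
eef_pos: [594.9, -377.1, 199.2]
tool_rot: [-3.141, -0.003, 1.412]
force: [-1.2, -0.8, 0.1]
width: 85.5
gripper_force: 0.0
```

```bash
python3 - <<'E'
from h import *
im=snap('wrist','w1'); a=im['color'][:,:,::-1]
print(proj(im,[[599,-340,4],[481,-320,15]]))
cv2.imwrite('pics/w1b.png',cv2.resize(a,None,fx=1.56,fy=1.56,interpolation=cv2.INTER_CUBIC))
E
python3 p.py 1 625 -165 200 80
```

```text
[[250.09178221 141.70226333]
 [143.37051207 141.65676713]]
t 1.45 from [ 592.8 -379.7  199.5] 80.7 end [ 624.9 -165.1  200.5] 79.7
1 3.6 0 0 0 0 0; 1 3.6 -0.1 0 0 0 0; 1 3.6 0 0 0 0 0; 1 3.6 -0.1 0 0 0 0; 1 3.7 0 0 0 0 0
1 3.6 -0.1 -0.1 0 0 1
```

View pics/w1b.png

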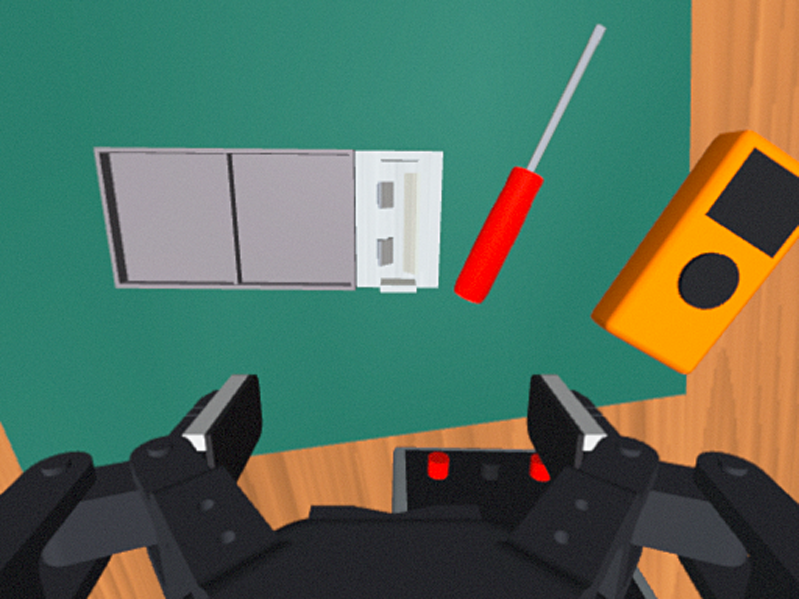

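The view shows the clip tray upright in the picture, with corners near (95,148), (355,150), (355,290) and (118,289). The clip's leaves are at (385,195) and (385,250), and its fixed lip at (410,222). The screwdriver and multimeter are well clear.

Run:
```python
from h import *
im=load('w1'); q=lambda p:np.array(p,float)/1.5625
P=ray(im,q([[355.5,150],[355,290],[118,289],[95,148]]),15)[:,:2]
print(P.round(1)); c=P.mean(0)
x=(P[0]+P[1]-P[2]-P[3])/2; y=(P[0]+P[3]-P[1]-P[2])/2
print('c',c,'len',np.linalg.norm(x),np.linalg.norm(y),np.degrees(np.arctan2(x[1],x[0])),np.degrees(np.arctan2(y[1],y[0]))-90)
th=np.radians(-9.0); ux=np.array([np.cos(th),np.sin(th)]);uy=np.array([-ux[1],ux[0]])
L=ray(im,q([[376,180],[393,182],[376,265],[393,265],[404,173],[416,173],[404,272],[416,272],[399,160],[399,280]]),28)[:,:2]-c
print(np.c_[L@ux,L@uy].round(1))
a=im['color'][:,:,::-1]
cv2.imwrite('pics/w1c.png',cv2.resize(a[85:195,215:295],None,fx=5,fy=5,interpolation=cv2.INTER_CUBIC))
```

```text
[[ 583.1 -287.2]
 [ 564.7 -384.8]
 [ 389.4 -355.9]
 [ 405.6 -257.1]]
c [ 485.70479778 -321.26297985] len 178.83099304715623 99.71755882321371 -9.48782003626009 -9.950246708549727
[[105.2  28.9]
 [116.7  27.6]
 [104.5 -29.1]
 [116.5 -29.1]
 [124.   33.4]
 [132.1  33.4]
 [124.3 -34.1]
 [132.8 -34.1]
 [120.7  41.7]
 [120.8 -39.9]]
```

Request:
{"name": "move_arm", "arguments": {"targets": "1 3.6 0 0 0 0 0; 1 3.6 -0.1 0 0 0 0; 1 3.6 0 0 0 0 0; 1 3.6 -0.1 0 0 0 0; 1 3.7 0 0 0 0 0"}}

```text
clock: 1.87
eef_pos: [618.7, -202.8, 200.5]
tool_rot: [-3.141, 0.002, 1.403]
force: [1.1, -0.3, 0.5]
width: 85.3
gripper_force: 0.0
```

Request:
{"name": "move_arm", "arguments": {"targets": "1 3.6 -0.1 -0.1 0 0 1; 1 0 0 0 0 0 0; 1 0 0 0 0 0 0"}}

```text
clock: 2.12
eef_pos: [624.8, -164.3, 201.8]
tool_rot: [3.142, -0.0, 1.392]
force: [0.1, -1.1, 0.7]
width: 85.3
gripper_force: 0.0
```

Run:
```python
from h import *
im=snap('wrist','w2'); a=im['color'][:,:,::-1]
u,v=proj(im,[[632,-125,94]])[0].round().astype(int); print(u,v)
x0,y0=max(u-50,0),max(v-50,0)
w=load('w1')['color'][85:195,215:295,::-1]
m=np.zeros((560,800,3),np.uint8); m[:550,:400]=cv2.resize(w,None,fx=5,fy=5,interpolation=cv2.INTER_CUBIC)
k=cv2.resize(a[y0:y0+100,x0:x0+80],(400,500),interpolation=cv2.INTER_CUBIC); m[:500,400:]=k
cv2.imwrite('pics/w2b.png',m); print(x0,y0)
```

```text
251 148
201 98
```

View pics/w2b.png

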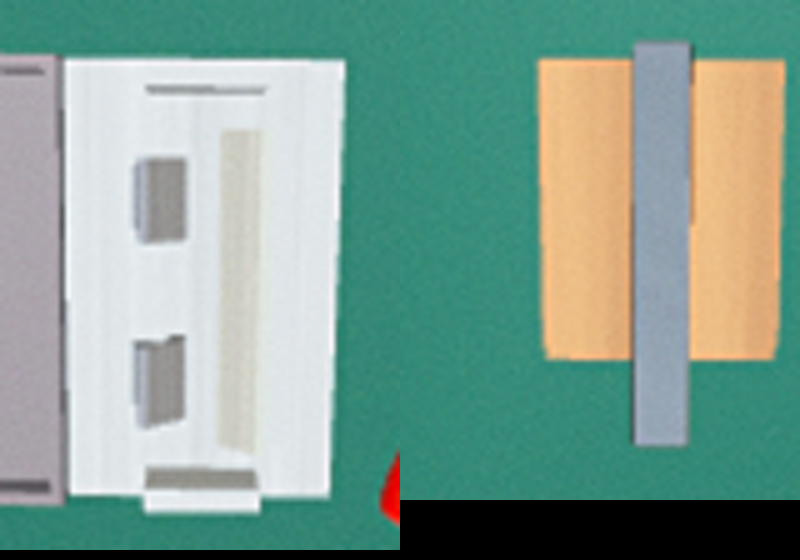

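```bash
python3 - <<'E'
from h import *
im=load('w2'); q=lambda p:(np.array(p,float)-[400,0])/5+[201,98]
P=ray(im,q([[633,42],[690,42],[688,445],[633,445]]),94)[:,:2]
e=P[0]+P[1]-P[2]-P[3]
print(P.round(1),P.mean(0),np.degrees(np.arctan2(e[1],e[0])),np.linalg.norm(e)/2)
t=load('top0'); print(proj(t,[[*P.mean(0),94]]))
for n in('w1','w2'):
    K,D,Rm,tt=cam(load(n)); print(n,-Rm.T@tt, Rm[2])
s=read_state(); print(s['eef_pos'],s['tool_rot'])
E
python3 p.py 1 632.5 -126 110 80
```

```text
[[ 635.   -91. ]
 [ 644.3  -92.7]
 [ 632.1 -160.7]
 [ 622.4 -158.9]] [ 633.47476871 -125.83318683] 79.66694585676501 69.0568894798178
[[307.89488096 162.19512385]]
w1 [ 606.71762013 -310.74213798  341.36936678] [-0.04299907 -0.26331338 -0.9637516 ]
w2 [638.01286991 -97.78281176 343.72497802] [-0.04834565 -0.26468958 -0.96312103]
[ 624.33837461 -167.18396682  201.58040235] [-3.14147287e+00  1.63749100e-03  1.38910484e+00]
t 2.1667 from [ 624.3 -167.2  201.6] 79.6 end [ 632.9 -126.1  109.6] 79.6
1 1.4 0 3.1 0 0 0; 1 1.4 0 3 0 0 0; 1 1.4 0.1 3.1 0 0 0
```

```bash
python3 p.py 1 632.5 -126 52 80 625.1 -165.6 201.2 79.7
```

```text
t 2.1667 from [ 625.1 -165.6  201.2] 79.7 end [ 632.3 -126.2   52.2] 79.7
1 1 0 3.7 0 0 0; 1 1 0 3.7 0 0 0; 1 1 0 3.8 0 0 0; 1 1 0 3.7 0 0 0
```

Request:
{"name": "move_arm", "arguments": {"targets": "1 1 0 3.7 0 0 0; 1 1 0 3.7 0 0 0; 1 1 0 3.8 0 0 0; 1 1 0 3.7 0 0 0; 1 0 0 0 0 0 0"}}

```text
clock: 2.58
eef_pos: [626.1, -126.4, 44.9]
tool_rot: [-3.128, 0.0, 1.389]
force: [-1.1, 0.9, -0.4]
width: 85.4
gripper_force: 0.0
```

Request:
{"name": "move_arm", "arguments": {"targets": "-1 0 0 0 0 0 0; -1 0 0 0 0 0 0; -1 0 0 0 0 0 0; -1 0 0 0 0 0 0; -1 0 0 0 0 0 0"}}

```text
clock: 3.0
eef_pos: [633.5, -127.9, 54.6]
tool_rot: [3.138, 0.0, 1.389]
force: [-1.3, 0.4, 0.6]
width: 25.8
gripper_force: 0.0
```

Request:
{"name": "move_arm", "arguments": {"targets": "-1 0 0 0 0 0 0; -1 0 0 0 0 0 0; -1 0 0 0 0 0 0; -1 0 0 0 0 0 0; -1 0 0 0 0 0 0"}}

```text
clock: 3.42
eef_pos: [632.6, -127.2, 53.8]
tool_rot: [3.14, 0.001, 1.39]
force: [-1.1, -0.8, 6.9]
width: 9.3
gripper_force: 59.2
```

```bash
python3 p.py -1 602 -341 122 80 632.3 -126.2 142.2 79.7
```

```text
t 3.4167 from [ 632.3 -126.2  142.2] 79.7 end [ 602.4 -341.3  122.2] 79.7
-1 -3.6 0.1 0.3 0 0 0; -1 -3.6 0.2 0.3 0 0 0; -1 -3.6 0.1 0.4 0 0 0; -1 -3.6 0.2 0.3 0 0 0; -1 -3.6 0.1 0.4 0 0 0
-1 -3.7 0.2 0.3 0 0 0
```

Request:
{"name": "move_arm", "arguments": {"targets": "-1 0 0 -1 0 0 0; -1 0 0 -2 0 0 0; -1 0 0 -3 0 0 0; -1 0 0 -3 0 0 0"}}

```text
clock: 3.75
eef_pos: [631.3, -126.4, 142.9]
tool_rot: [-3.139, -0.0, 1.39]
force: [1.1, -0.4, -1.4]
width: 9.5
gripper_force: 59.2
```

Request:
{"name": "move_arm", "arguments": {"targets": "-1 -3.6 0.1 0.3 0 0 -0.5; -1 -3.6 0.2 0.3 0 0 0; -1 -3.6 0.1 0.4 0 0 0; -1 -3.6 0.2 0.3 0 0 0; -1 -3.6 0.1 0.4 0 0 0"}}

```text
clock: 4.17
eef_pos: [607.6, -306.7, 126.0]
tool_rot: [3.141, 0.0, 1.399]
force: [0.4, -0.0, -1.5]
width: 9.3
gripper_force: 59.4
```

Request:
{"name": "move_arm", "arguments": {"targets": "-1 -3.7 0.2 0.3 0 0 0; -1 0 0 1.3 0 0 0; -1 0 0 1 0 0 0; -1 0 0 0 0 0 0; -1 0 0 0 0 0 0"}}

```text
clock: 4.58
eef_pos: [603.6, -339.6, 98.8]
tool_rot: [-3.14, -0.002, 1.401]
force: [-0.8, 0.6, -1.3]
width: 9.3
gripper_force: 59.3
```

Run:
```python
from h import *
a=snap('wrist','w3')['color'][:,:,::-1]; im=snap('scene','s3')
u,v=proj(im,[[602,-341,40]])[0].round().astype(int); print(u,v)
m=np.zeros((600,800,3),np.uint8)
k=cv2.resize(a[90:330,150:350],(400,480),interpolation=cv2.INTER_CUBIC); m[:480,:400]=k
m[:480,400:]=cv2.resize(im['color'][v-60:v+60,u-50:u+50,::-1],(400,480),interpolation=cv2.INTER_CUBIC)
cv2.imwrite('pics/w3b.png',m); print(read_state()['eef_pos'])
```

```text
160 278
[ 604.73974614 -339.99818362  100.0360591 ]
```

View pics/w3b.png

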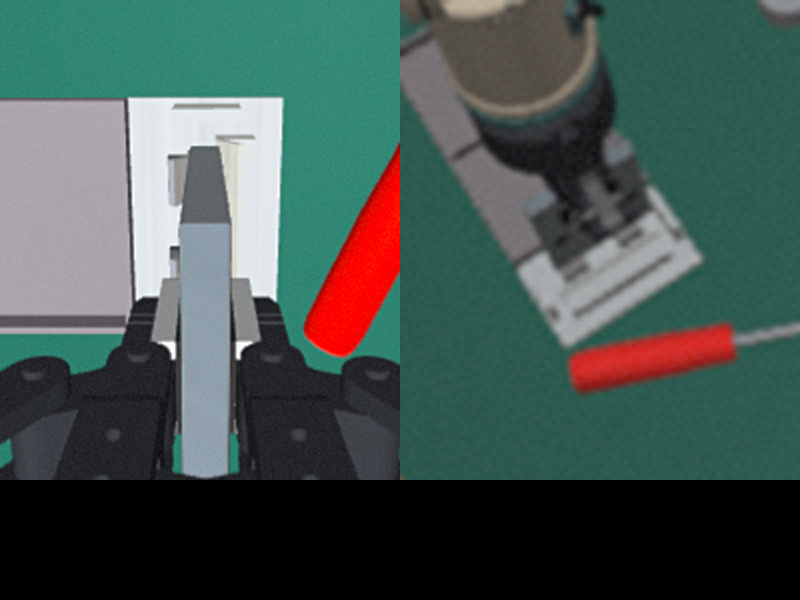

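Run:
```python
from h import *
im=load('w3'); q=lambda p:np.array(p,float)/2+[150,90]
th=np.radians(-9.7); ux=np.array([np.cos(th),np.sin(th)]);uy=np.array([-ux[1],ux[0]])
for z,p in((51,[[189,147],[221,147]]),(28,[[168,180],[240,148],[218,148],[216,137],[252,137]]),(15,[[127,100]])):
    P=ray(im,q(p),z)[:,:2]; print(z,np.c_[P@ux,P@uy].round(1))
for n in('w1',):
    im=load(n); q1=lambda p:np.array(p,float)/5+[215,85]
    P=ray(im,q1([[135,200],[264,140],[222,140]]),28)[:,:2]; print(np.c_[P@ux,P@uy].round(1))
    P=ray(im,q1([[64,56]]),15)[:,:2]; print(np.c_[P@ux,P@uy].round(1))
print(np.array([602,-341])@ux,np.array([602.2,-341.3])@uy)
```

```text
51 [[ 648.  -196.9]
 [ 658.6 -196.9]]
28 [[ 639.2 -213.3]
 [ 666.3 -201.1]
 [ 658.1 -201.1]
 [ 657.4 -196.9]
 [ 670.7 -196.9]]
15 [[ 623.  -184.4]]
[[ 639.2 -214.7]
 [ 666.2 -202.1]
 [ 657.4 -202.2]]
[[ 623.4 -185.1]]
650.8483668231557 -234.95628962598116
```

Request:
{"name": "move_arm", "arguments": {"targets": "-1 -0.2 -0.1 1 0 0 0; -1 0 0 1 0 0 0; -1 0 0 0.7 0 0 0; -1 0 0 0.5 0 0 0; -1 0 0 0.3 0 0 0"}}

```text
clock: 5.1
eef_pos: [602.2, -343.6, 64.5]
tool_rot: [-3.141, 0.0, 1.399]
force: [-1.4, -0.3, 3.5]
width: 9.4
gripper_force: 59.9
```

Request:
{"name": "move_arm", "arguments": {"targets": "-1 0 0 0.3 0 0 0; -1 0 0 0.3 0 0 0; -1 0 0 0.3 0 0 0; -1 0 0 0.3 0 0 0; -1 0 0 0 0 0 0"}}

```text
clock: 5.52
eef_pos: [602.2, -343.8, 53.8]
tool_rot: [-3.141, 0.0, 1.399]
force: [-4.3, 1.8, 12.6]
width: 9.6
gripper_force: 61.4
```

Request:
{"name": "move_arm", "arguments": {"targets": "-1 0 0 0.2 0 0 0; -1 0 0 0 0 0 0; -1 0 0 0.2 0 0 0; -1 0 0 0 0 0 0; -1 0 0 0 0 0 0"}}

```text
clock: 5.93
eef_pos: [602.3, -343.9, 53.7]
tool_rot: [3.141, 0.001, 1.398]
force: [-10.6, 4.8, 34.8]
width: 9.5
gripper_force: 64.5
```

Request:
{"name": "move_arm", "arguments": {"targets": "-1 0 0 -0.4 0 0 0; 1 0 0 0 0 0 0; 1 0 0 0 0 0 0; 1 0 0 0 0 0 0; 1 0 0 0 0 0 0"}}

```text
clock: 6.35
eef_pos: [602.1, -343.5, 51.3]
tool_rot: [-3.141, -0.001, 1.398]
force: [-0.4, 0.4, 0.9]
width: 57.4
gripper_force: 0.0
```

Request:
{"name": "move_arm", "arguments": {"targets": "1 0 0 0 0 0 0; 1 0 0 -2 0 0 0; 1 0 0 -3 0 0 0; 1 0 0 -3 0 0 0; 1 0 0 -3 0 0 0"}}

```text
clock: 6.77
eef_pos: [602.0, -343.5, 162.8]
tool_rot: [-3.141, -0.001, 1.399]
force: [0.8, -0.1, 0.1]
width: 85.5
gripper_force: 0.0
```

```bash
python3 - <<'E'
from h import *
im=snap('wrist','w4'); cv2.imwrite('pics/w4b.png',cv2.resize(im['color'][:,:,::-1],None,fx=1.3,fy=1.3))
E
python3 p.py 1 448.5 98.6 120 74.3 602 -343.5 163 80.2
```

```text
t 6.8167 from [ 602.  -343.5  163. ] 80.2 end [448.6  98.5 120. ] 74.2
1 3.4 -1.9 0.4 0 0 0; 1 3.4 -1.9 0.4 0 0 1; 1 3.4 -1.9 0.3 0 0 0; 1 3.4 -1.9 0.4 0 0 1; 1 3.3 -2 0.3 0 0 0
1 3.3 -2 0.4 0 0 1; 1 3.3 -2.1 0.3 0 0 0; 1 3.3 -2.1 0.4 0 0 1; 1 3.3 -2.1 0.3 0 0 0; 1 3.3 -2.1 0.4 0 0 1
1 3.3 -2.2 0.3 0 0 0; 1 3.2 -2.2 0.4 0 0 1
```

View pics/w4b.png

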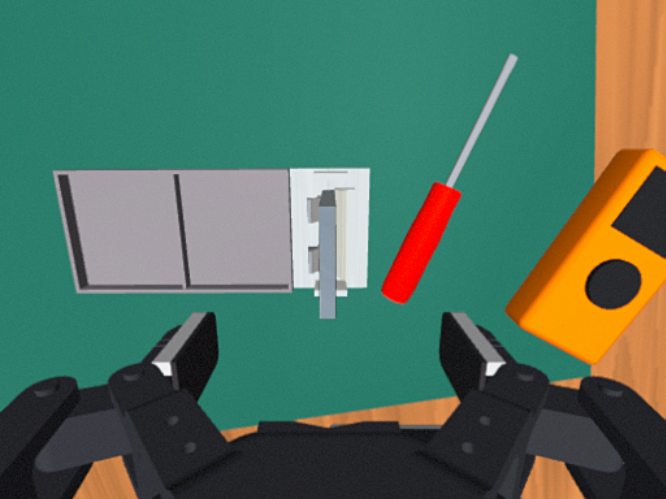

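Request:
{"name": "move_arm", "arguments": {"targets": "1 3.4 -1.9 0.4 0 0 0; 1 3.4 -1.9 0.4 0 0 1; 1 3.4 -1.9 0.3 0 0 0; 1 3.4 -1.9 0.4 0 0 1; 1 3.3 -2 0.3 0 0 0"}}

```text
clock: 7.23
eef_pos: [538.5, -158.2, 143.9]
tool_rot: [3.141, -0.0, 1.363]
force: [0.6, 0.7, -0.3]
width: 85.5
gripper_force: 0.0
```

Request:
{"name": "move_arm", "arguments": {"targets": "1 3.3 -2 0.4 0 0 1; 1 3.3 -2.1 0.3 0 0 0; 1 3.3 -2.1 0.4 0 0 1; 1 3.3 -2.1 0.3 0 0 0; 1 3.3 -2.1 0.4 0 0 1"}}

```text
clock: 7.65
eef_pos: [474.7, 25.9, 126.2]
tool_rot: [3.141, -0.001, 1.311]
force: [0.1, 1.1, -0.8]
width: 85.3
gripper_force: 0.0
```

Request:
{"name": "move_arm", "arguments": {"targets": "1 3.3 -2.2 0.3 0 0 0; 1 3.2 -2.2 0.4 0 0 1; 1 0 0 0 0 0 0; 1 0 0 0 0 0 0; 1 0 0 0 0 0 0"}}

```text
clock: 8.07
eef_pos: [449.6, 98.4, 119.2]
tool_rot: [3.141, 0.0, 1.295]
force: [0.2, 0.2, -0.9]
width: 85.6
gripper_force: 0.0
```

Run:
```python
from h import *
im=snap('wrist','w5'); u,v=proj(im,[448.5,98.6,58])[0]; print(u,v)
x,y=int(u)-60,int(v)-60; cv2.imwrite('pics/w5b.png',cv2.resize(im['color'][y:y+120,x:x+120,::-1],(480,480),interpolation=cv2.INTER_CUBIC)); print(x,y)
print(read_state()['eef_pos'])
```

```text
249.41974703009436 208.83163483883453
189 148
[449.89705897  97.42845162 119.2526806 ]
```

View pics/w5b.png

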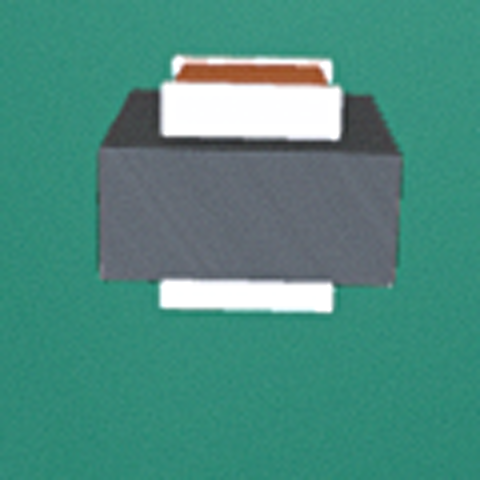

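The transformer is in the crop, top face centred about (250,217) and square to the fingers. It sits about 4 mm further along tool x than I planned.

Request:
{"name": "move_arm", "arguments": {"targets": "1 0.3 0.1 3.5 0 0 0; 1 0 0 3 0 0 0; 1 0 0 2 0 0 0; 1 0 0 1.5 0 0 0; 1 0 0 0 0 0 0"}}

```text
clock: 8.53
eef_pos: [450.4, 98.3, 18.8]
tool_rot: [-3.138, 0.004, 1.291]
force: [-0.3, 0.4, 0.4]
width: 85.7
gripper_force: 0.0
```

Request:
{"name": "move_arm", "arguments": {"targets": "-1 0 0 0 0 0 0; -1 0 0 0 0 0 0; -1 0 0 0 0 0 0; -1 0 0 0 0 0 0; -1 0 0 0 0 0 0"}}

```text
clock: 8.95
eef_pos: [451.2, 100.3, 22.2]
tool_rot: [3.141, 0.001, 1.293]
force: [-2.0, -1.1, 7.9]
width: 54.8
gripper_force: 65.2
```

Request:
{"name": "move_arm", "arguments": {"targets": "-1 0 0 0 0 0 0; -1 0 0 0 0 0 0"}}

```text
clock: 9.12
eef_pos: [451.2, 100.3, 22.2]
tool_rot: [3.141, 0.001, 1.293]
force: [-1.2, -1.2, 7.7]
width: 55.2
gripper_force: 65.2
```

```bash
python3 p.py -1 440 -313 130 -9.7 449.6 101.5 120 74.2
```

```text
t 9.1167 from [449.6 101.5 120. ] 74.2 end [ 439.7 -313.   130. ] -9.8
-1 -3.3 0.9 -0.1 0 0 7; -1 -3.2 1.3 -0.1 0 0 7; -1 -3 1.6 -0.1 0 0 7; -1 -2.8 2 -0.1 0 0 7; -1 -2.6 2.3 -0.1 0 0 7
-1 -2.3 2.6 -0.1 0 0 7; -1 -1.9 2.9 -0.1 0 0 7; -1 -1.5 3.1 -0.1 0 0 7; -1 -1.2 3.3 0 0 0 7; -1 -0.7 3.4 -0.1 0 0 7
-1 -0.3 3.4 0 0 0 7; -1 0 3.5 -0.1 0 0 7
```

Request:
{"name": "move_arm", "arguments": {"targets": "-1 0 0 -1 0 0 0; -1 0 0 -2 0 0 0; -1 0 0 -3 0 0 0; -1 0 0 -4 0 0 0"}}

```text
clock: 9.45
eef_pos: [449.5, 100.6, 120.9]
tool_rot: [-3.138, 0.003, 1.294]
force: [1.0, 0.6, -4.4]
width: 55.1
gripper_force: 65.0
```

Request:
{"name": "move_arm", "arguments": {"targets": "-1 -3.3 0.9 -0.1 0 0 7; -1 -3.2 1.3 -0.1 0 0 7; -1 -3 1.6 -0.1 0 0 7; -1 -2.8 2 -0.1 0 0 7; -1 -2.6 2.3 -0.1 0 0 7"}}

```text
clock: 9.87
eef_pos: [447.0, -72.3, 126.9]
tool_rot: [3.14, -0.001, 0.677]
force: [0.9, 0.2, -4.4]
width: 54.9
gripper_force: 65.2
```

Request:
{"name": "move_arm", "arguments": {"targets": "-1 -2.3 2.6 -0.1 0 0 7; -1 -1.9 2.9 -0.1 0 0 7; -1 -1.5 3.1 -0.1 0 0 7; -1 -1.2 3.3 0 0 0 7; -1 -0.7 3.4 -0.1 0 0 7"}}

```text
clock: 10.28
eef_pos: [442.6, -246.1, 130.7]
tool_rot: [3.141, -0.0, 0.066]
force: [0.5, 0.2, -4.9]
width: 55.2
gripper_force: 65.2
```

Request:
{"name": "move_arm", "arguments": {"targets": "-1 -0.3 3.4 0 0 0 7; -1 0 3.5 -0.1 0 0 7; -1 0 0 0 0 0 0; -1 0 0 0 0 0 0"}}

```text
clock: 10.62
eef_pos: [440.0, -316.2, 131.6]
tool_rot: [3.139, -0.001, -0.176]
force: [0.5, 1.1, -3.7]
width: 54.9
gripper_force: 65.5
```

Request:
{"name": "move_arm", "arguments": {"targets": "-1 0 0 3.5 0 0 0; -1 0 0 3 0 0 0; -1 0 0 2 0 0 0; -1 0 0 1 0 0 0; -1 0 0 0 0 0 0"}}

```text
clock: 11.03
eef_pos: [439.7, -311.4, 34.5]
tool_rot: [-3.14, 0.004, -0.17]
force: [-1.0, 0.6, -4.2]
width: 55.0
gripper_force: 65.4
```

Request:
{"name": "move_arm", "arguments": {"targets": "-1 0 0 0.5 0 0 0; -1 0 0 0.3 0 0 0; -1 0 0 0.1 0 0 0; -1 0 0 0 0 0 0; -1 0 0 0 0 0 0"}}

```text
clock: 11.45
eef_pos: [441.2, -313.9, 28.2]
tool_rot: [3.14, -0.001, -0.172]
force: [0.2, 0.5, -4.2]
width: 55.2
gripper_force: 65.6
```

Request:
{"name": "move_arm", "arguments": {"targets": "-1 0 0 0.2 0 0 0; -1 0 0 0.1 0 0 0; -1 0 0 0 0 0 0; -1 0 0 0 0 0 0"}}

```text
clock: 11.78
eef_pos: [441.2, -313.9, 25.3]
tool_rot: [3.14, -0.001, -0.172]
force: [0.3, 1.0, 5.6]
width: 55.1
gripper_force: 66.6
```

Request:
{"name": "move_arm", "arguments": {"targets": "1 0 0 0 0 0 0; 1 0 0 0 0 0 0; 1 0 0 0 0 0 0; 1 0 0 0 0 0 0; 1 0 0 -0.5 0 0 0"}}

```text
clock: 12.2
eef_pos: [440.2, -313.3, 28.9]
tool_rot: [3.141, 0.002, -0.172]
force: [-0.7, 0.7, 0.2]
width: 85.3
gripper_force: 0.0
```

Request:
{"name": "move_arm", "arguments": {"targets": "1 0 0 -2 0 0 0; 1 0 0 -3.5 0 0 0; 1 0 0 -3.5 0 0 0"}}

```text
clock: 12.45
eef_pos: [439.8, -313.0, 119.8]
tool_rot: [-3.141, 0.003, -0.172]
force: [1.1, -0.4, -0.2]
width: 85.3
gripper_force: 0.0
```

```bash
python3 p.py 1 545 -6 120 -9.7 440 -313.5 120 -9.8
```

```text
t 12.45 from [ 440.  -313.5  120. ] -9.8 end [544.9  -5.9 120. ] -9.8
1 0.6 -3.6 0 0 0 0; 1 0.6 -3.6 0 0 0 0; 1 0.6 -3.6 0 0 0 0; 1 0.6 -3.5 0 0 0 0; 1 0.5 -3.6 0 0 0 0
1 0.6 -3.5 0 0 0 0; 1 0.5 -3.6 0 0 0 0; 1 0.6 -3.5 0 0 0 0; 1 0.5 -3.6 0 0 0 0
```

Request:
{"name": "move_arm", "arguments": {"targets": "1 0.6 -3.6 0 0 0 0; 1 0.6 -3.6 0 0 0 0; 1 0.6 -3.6 0 0 0 0; 1 0.6 -3.5 0 0 0 0; 1 0.5 -3.6 0 0 0 0"}}

```text
clock: 12.87
eef_pos: [500.6, -140.8, 119.9]
tool_rot: [3.141, -0.001, -0.173]
force: [0.6, -0.8, -0.5]
width: 85.5
gripper_force: 0.0
```

Request:
{"name": "move_arm", "arguments": {"targets": "1 0.6 -3.5 0 0 0 0; 1 0.5 -3.6 0 0 0 0; 1 0.6 -3.5 0 0 0 0; 1 0.5 -3.6 0 0 0 0; 1 0 0 0 0 0 0"}}

```text
clock: 13.28
eef_pos: [548.6, 4.2, 119.5]
tool_rot: [-3.136, -0.002, -0.161]
force: [0.6, 2.1, -0.1]
width: 85.6
gripper_force: 0.0
```

Request:
{"name": "move_arm", "arguments": {"targets": "1 0 0 0 0 0 0; 1 0 0 0 0 0 0"}}

```text
clock: 13.45
eef_pos: [545.7, -6.5, 119.3]
tool_rot: [3.14, 0.0, -0.172]
force: [-0.6, -0.9, -0.2]
width: 85.5
gripper_force: 0.0
```

```bash
cat > top.py <<'E'
import sys; from h import *
fn,x,y,z=sys.argv[1],*map(float,sys.argv[2:5])
im=snap('wrist',fn); hsv=cv2.cvtColor(im['color'],cv2.COLOR_RGB2HSV)
m=((hsv[...,1]<50)&(hsv[...,2]>110)).astype(np.uint8)
u=proj(im,[x,y,z])[0]; print('exp',u)
n,l,st,c=cv2.connectedComponentsWithStats(m)
for i in range(1,n):
    if st[i,4]>150 and np.linalg.norm(c[i]-u)<70:
        e=cv2.fitEllipse(max(cv2.findContours((l==i).astype(np.uint8),0,1)[0],key=len)); print(st[i],c[i].round(1),np.round(e[0]+e[1],1),ray(im,[e[0]],z).round(1))
s=read_state(); print(s['eef_pos'],s['tool_rot'])
E
python3 top.py w6 545 -6 58
```

```text
exp [251.22189858 211.37864295]
[ 222  182   59   57 2651] [251.  209.9] [251.  209.9  55.9  58.6] [[546.2  -6.   58. ]]
[545.50399997  -7.51468229 119.26286572] [ 3.13961952e+00  5.37991843e-04 -1.73806661e-01]
```

Request:
{"name": "move_arm", "arguments": {"targets": "1 0.1 0 3.5 0 0 0; 1 0 0 3 0 0 0; 1 0 0 2 0 0 0; 1 0 0 1.3 0 0 0; 1 0 0 0.2 0 0 0"}}

```text
clock: 13.92
eef_pos: [544.7, -8.6, 16.9]
tool_rot: [3.139, 0.005, -0.175]
force: [0.1, -0.6, -0.0]
width: 85.7
gripper_force: 0.0
```

Request:
{"name": "move_arm", "arguments": {"targets": "-1 0 0 0 0 0 0; -1 0 0 0 0 0 0; -1 0 0 0 0 0 0; -1 0 0 0 0 0 0; -1 0 0 0 0 0 0"}}

```text
clock: 14.33
eef_pos: [548.0, -6.7, 20.7]
tool_rot: [3.141, -0.002, -0.173]
force: [-1.0, -0.7, 6.6]
width: 48.4
gripper_force: 62.6
```

Request:
{"name": "move_arm", "arguments": {"targets": "-1 0 0 0 0 0 0; -1 0 0 0 0 0 0"}}

```text
clock: 14.5
eef_pos: [548.0, -6.7, 20.7]
tool_rot: [3.141, -0.002, -0.173]
force: [-1.0, -0.9, 7.1]
width: 48.6
gripper_force: 62.6
```

```bash
python3 p.py -1 527 -328.5 130 -9.8 546 -6 120 -9.8
```

```text
t 14.5 from [546.  -6. 120.] -9.8 end [ 526.8 -328.4  130. ] -9.8
-1 0.4 3.6 -0.1 0 0 0; -1 0.4 3.6 -0.1 0 0 0; -1 0.4 3.6 -0.1 0 0 0; -1 0.4 3.6 -0.1 0 0 0; -1 0.4 3.5 -0.1 0 0 0
-1 0.4 3.6 -0.1 0 0 0; -1 0.4 3.5 -0.1 0 0 0; -1 0.4 3.6 -0.1 0 0 0; -1 0.4 3.5 -0.2 0 0 0
```

Request:
{"name": "move_arm", "arguments": {"targets": "-1 0 0 -1 0 0 0; -1 0 0 -2 0 0 0; -1 0 0 -3 0 0 0; -1 0 0 -4 0 0 0"}}

```text
clock: 14.83
eef_pos: [544.9, -6.0, 119.0]
tool_rot: [3.14, 0.005, -0.172]
force: [1.1, 0.2, -1.7]
width: 48.5
gripper_force: 62.1
```

Request:
{"name": "move_arm", "arguments": {"targets": "-1 0.4 3.6 -0.1 0 0 0; -1 0.4 3.6 -0.1 0 0 0; -1 0.4 3.6 -0.1 0 0 0; -1 0.4 3.6 -0.1 0 0 0; -1 0.4 3.5 -0.1 0 0 0"}}

```text
clock: 15.25
eef_pos: [535.6, -187.6, 125.4]
tool_rot: [3.141, -0.0, -0.172]
force: [1.1, -1.3, -1.3]
width: 48.3
gripper_force: 62.2
```

Request:
{"name": "move_arm", "arguments": {"targets": "-1 0.4 3.6 -0.1 0 0 0; -1 0.4 3.5 -0.1 0 0 0; -1 0.4 3.6 -0.1 0 0 0; -1 0.4 3.5 -0.2 0 0 0; -1 0 0 0 0 0 0"}}

```text
clock: 15.67
eef_pos: [524.8, -339.5, 130.9]
tool_rot: [3.132, -0.002, -0.183]
force: [-0.3, -1.9, -1.0]
width: 48.6
gripper_force: 62.4
```

Request:
{"name": "move_arm", "arguments": {"targets": "-1 0 0 3.5 0 0 0; -1 0 0 3 0 0 0; -1 0 0 2 0 0 0; -1 0 0 1.2 0 0 0; -1 0 0 0.3 0 0 0"}}

```text
clock: 16.08
eef_pos: [526.1, -327.6, 27.7]
tool_rot: [-3.141, 0.004, -0.172]
force: [-1.0, -0.9, -1.6]
width: 48.0
gripper_force: 62.3
```

Request:
{"name": "move_arm", "arguments": {"targets": "-1 0 0 0.2 0 0 0; -1 0 0 0 0 0 0; -1 0 0 0 0 0 0"}}

```text
clock: 16.33
eef_pos: [528.4, -329.3, 28.9]
tool_rot: [3.14, -0.002, -0.172]
force: [0.7, -0.4, -0.9]
width: 48.2
gripper_force: 62.3
```

Request:
{"name": "move_arm", "arguments": {"targets": "-1 0 0 0.3 0 0 0; -1 0 0 0.2 0 0 0; -1 0 0 0 0 0 0; -1 0 0 0 0 0 0"}}

```text
clock: 16.67
eef_pos: [528.2, -329.1, 23.7]
tool_rot: [3.14, -0.002, -0.172]
force: [-0.6, 0.7, 4.6]
width: 48.3
gripper_force: 62.9
```

Request:
{"name": "move_arm", "arguments": {"targets": "1 0 0 0 0 0 0; 1 0 0 0 0 0 0; 1 0 0 0 0 0 0; 1 0 0 0 0 0 0; 1 0 0 -0.5 0 0 0"}}

```text
clock: 17.08
eef_pos: [526.7, -328.3, 26.6]
tool_rot: [3.141, 0.002, -0.172]
force: [-0.2, 0.9, -0.2]
width: 85.6
gripper_force: 0.0
```

Request:
{"name": "move_arm", "arguments": {"targets": "1 0 0 -2 0 0 0; 1 0 0 -3.5 0 0 0; 1 0 0 -3.5 0 0 0"}}

```text
clock: 17.33
eef_pos: [526.4, -328.1, 117.6]
tool_rot: [-3.141, 0.003, -0.172]
force: [1.0, -1.0, -0.5]
width: 85.4
gripper_force: 0.0
```

```bash
python3 p.py 1 431 -92 120 38.6 526.8 -328.4 119 -9.8; python3 -c "
from h import *;print(read_state()['qpos'])"
```

```text
t 17.3333 from [ 526.8 -328.4  119. ] -9.8 end [431.5 -92.3 120. ] 38.2
1 -1.9 -3.1 0 0 0 -7; 1 -1.5 -3.3 0 0 0 -7; 1 -1.1 -3.5 0 0 0 -7; 1 -0.7 -3.6 0 0 0 -7; 1 -0.3 -3.6 0 0 0 -7
1 0.2 -3.6 -0.1 0 0 -6; 1 0.6 -3.6 0 0 0 -7
[ 0.4782901   0.72356568  0.05466785  1.70360424 -0.05370428  0.71887413
 -1.18331114]
```

Request:
{"name": "move_arm", "arguments": {"targets": "1 -1.9 -3.1 0 0 0 -7; 1 -1.5 -3.3 0 0 0 -7; 1 -1.1 -3.5 0 0 0 -7; 1 -0.7 -3.6 0 0 0 -7; 1 -0.3 -3.6 0 0 0 -7"}}

```text
clock: 17.75
eef_pos: [458.7, -158.3, 117.9]
tool_rot: [3.14, -0.0, 0.444]
force: [0.4, 0.2, -0.9]
width: 85.4
gripper_force: 0.0
```

Request:
{"name": "move_arm", "arguments": {"targets": "1 0.2 -3.6 -0.1 0 0 -6; 1 0.6 -3.6 0 0 0 -7; 1 0 0 0 0 0 0; 1 0 0 0 0 0 0; 1 0 0 0 0 0 0"}}

```text
clock: 18.17
eef_pos: [433.2, -93.0, 118.7]
tool_rot: [3.14, 0.0, 0.665]
force: [0.5, 0.1, 0.4]
width: 85.6
gripper_force: 0.0
```

Run:
```python
from h import *
im=snap('wrist','w7'); u,v=proj(im,[431,-92,56])[0]; print(u,v)
x,y=int(u)-60,int(v)-60; cv2.imwrite('pics/w7b.png',cv2.resize(im['color'][y:y+120,x:x+120,::-1],(480,480),interpolation=cv2.INTER_CUBIC)); print(x,y)
print(read_state()['eef_pos'])
```

```text
248.02633883639646 210.4030080092233
188 150
[433.30846963 -93.58723386 118.55381452]
```

View pics/w7b.png

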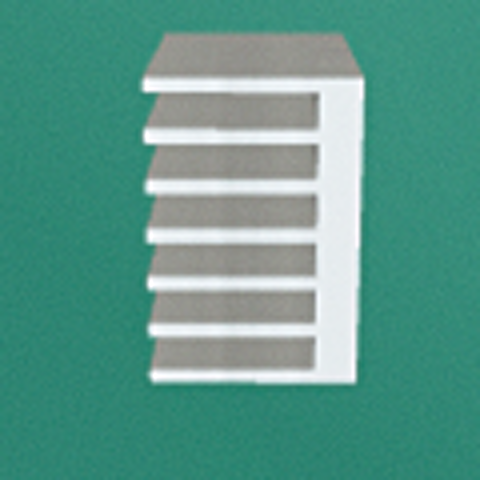

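The heat sink is square to the fingers, its top centred about (254,229) in the crop. I move 2 mm along each of tool x and y to match.

Request:
{"name": "move_arm", "arguments": {"targets": "1 0.2 0.2 3.5 0 0 0; 1 0 0 3 0 0 0; 1 0 0 2 0 0 0; 1 0 0 1.3 0 0 0; 1 0 0 0.2 0 0 0"}}

```text
clock: 18.63
eef_pos: [434.2, -95.3, 23.1]
tool_rot: [-3.141, 0.006, 0.663]
force: [0.4, -0.2, 0.2]
width: 85.4
gripper_force: 0.0
```

Request:
{"name": "move_arm", "arguments": {"targets": "-1 0 0 0 0 0 0; -1 0 0 0 0 0 0; -1 0 0 0 0 0 0; -1 0 0 0 0 0 0; -1 0 0 0 0 0 0"}}

```text
clock: 19.05
eef_pos: [434.8, -94.1, 26.0]
tool_rot: [3.139, 0.004, 0.665]
force: [-1.3, -0.4, 3.4]
width: 39.2
gripper_force: 61.0
```

Request:
{"name": "move_arm", "arguments": {"targets": "-1 0 0 0 0 0 0; -1 0 0 0 0 0 0; -1 0 0 0 0 0 0"}}

```text
clock: 19.3
eef_pos: [434.9, -94.1, 26.0]
tool_rot: [3.139, 0.004, 0.665]
force: [-1.0, 0.5, 5.5]
width: 38.9
gripper_force: 61.3
```

```bash
python3 p.py -1 408 327 130 -8 434.3 -92.6 120 38.2
```

```text
t 19.3 from [434.3 -92.6 120. ] 38.2 end [408.3 327.2 130. ] -7.8
-1 2.2 -3.1 -0.1 0 0 4; -1 1.9 -3.3 -0.1 0 0 4; -1 1.7 -3.4 -0.1 0 0 4; -1 1.5 -3.5 -0.1 0 0 4; -1 1.2 -3.6 -0.1 0 0 4
-1 1 -3.7 -0.1 0 0 4; -1 0.7 -3.8 -0.1 0 0 4; -1 0.4 -3.8 -0.1 0 0 4; -1 0.2 -3.8 -0.1 0 0 5; -1 -0.2 -3.8 -0.1 0 0 4
-1 -0.4 -3.9 0 0 0 5
```

Request:
{"name": "move_arm", "arguments": {"targets": "1 0 0 0 0 0 0; 1 0 0 0 0 0 0; 1 0 0 0 0 0 0; 1 0 0 0.4 0 0 0; 1 0 0 0.2 0 0 0"}}

```text
clock: 19.72
eef_pos: [434.7, -93.8, 19.2]
tool_rot: [3.14, 0.004, 0.666]
force: [0.3, 0.2, 0.3]
width: 85.4
gripper_force: 0.0
```

Request:
{"name": "move_arm", "arguments": {"targets": "-1 0 0 0 0 0 0; -1 0 0 0 0 0 0; -1 0 0 0 0 0 0; -1 0 0 0 0 0 0; -1 0 0 0 0 0 0"}}

```text
clock: 20.13
eef_pos: [434.7, -93.8, 19.6]
tool_rot: [3.14, 0.004, 0.666]
force: [-1.0, -0.2, 3.0]
width: 39.2
gripper_force: 60.6
```

Request:
{"name": "move_arm", "arguments": {"targets": "-1 0 0 0 0 0 0; -1 0 0 0 0 0 0; -1 0 0 0 0 0 0"}}

```text
clock: 20.38
eef_pos: [434.7, -93.8, 19.6]
tool_rot: [3.14, 0.004, 0.666]
force: [-0.9, 0.2, 5.4]
width: 39.2
gripper_force: 61.0
```

Request:
{"name": "move_arm", "arguments": {"targets": "-1 0 0 -1 0 0 0; -1 0 0 -2 0 0 0; -1 0 0 -3 0 0 0; -1 0 0 -4 0 0 0; -1 0 0 0 0 0 0"}}

```text
clock: 20.8
eef_pos: [437.9, -93.4, 124.0]
tool_rot: [3.135, -0.002, 0.665]
force: [0.8, -0.8, -2.4]
width: 39.4
gripper_force: 61.1
```

Request:
{"name": "move_arm", "arguments": {"targets": "-1 2.2 -3.1 -0.1 0 0 4; -1 1.9 -3.3 -0.1 0 0 4; -1 1.7 -3.4 -0.1 0 0 4; -1 1.5 -3.5 -0.1 0 0 4; -1 1.2 -3.6 -0.1 0 0 4"}}

```text
clock: 21.22
eef_pos: [422.9, 97.7, 123.4]
tool_rot: [3.139, 0.004, 0.312]
force: [0.5, -1.1, -3.1]
width: 39.7
gripper_force: 61.0
```

Request:
{"name": "move_arm", "arguments": {"targets": "-1 1 -3.7 -0.1 0 0 4; -1 0.7 -3.8 -0.1 0 0 4; -1 0.4 -3.8 -0.1 0 0 4; -1 0.2 -3.8 -0.1 0 0 5; -1 -0.2 -3.8 -0.1 0 0 4"}}

```text
clock: 21.63
eef_pos: [410.6, 288.8, 127.6]
tool_rot: [3.137, 0.003, -0.054]
force: [-0.6, -0.5, -2.7]
width: 39.1
gripper_force: 61.0
```

Request:
{"name": "move_arm", "arguments": {"targets": "-1 -0.4 -3.9 0 0 0 5; -1 0 0 0 0 0 0; -1 0 0 0 0 0 0; -1 0 0 0 0 0 0"}}

```text
clock: 21.97
eef_pos: [408.6, 325.5, 127.2]
tool_rot: [3.136, 0.003, -0.136]
force: [-0.5, -1.5, -2.2]
width: 39.3
gripper_force: 61.4
```

Run:
```python
from h import *
s=read_state(); print(s['eef_pos'],s['tool_rot'],s['qpos'])
im=snap('wrist','w8'); cv2.imwrite('pics/w8b.png',cv2.resize(im['color'][:,:,::-1],None,fx=1.3,fy=1.3))
th=np.radians(-8); ux=np.array([np.cos(th),np.sin(th)]);uy=np.array([-ux[1],ux[0]]);c=np.array([451,321])
for a,b in((1,1),(1,-1),(-1,-1),(-1,1)): print((1.3*proj(im,[*(c+a*90*ux+b*50*uy),15])[0]).round(0),end=' ')
```

```text
[408.61923537 325.47476975 127.15290201] [ 3.13551015e+00  2.95325638e-03 -1.36012351e-01] [-0.59763838  0.60552651 -0.19295922  1.96170265  0.19758547  0.5988469
 -2.62833354]
[242.  39.] [407.  40.] [392. 312.] [257. 311.]
```

View pics/w8b.png

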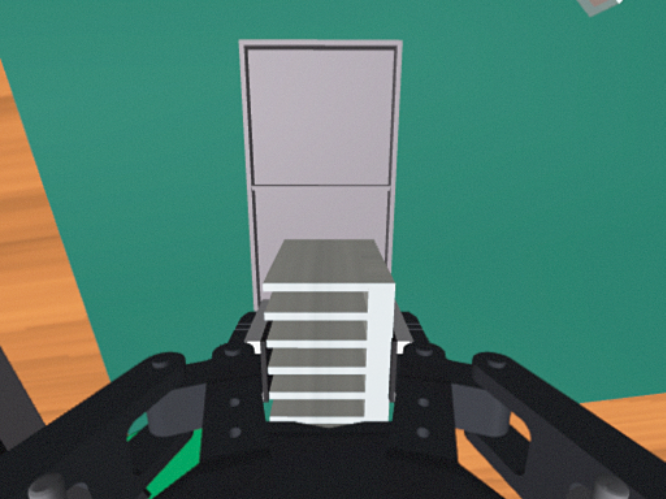

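Request:
{"name": "move_arm", "arguments": {"targets": "-1 0 -0.2 3.5 0 0 0; -1 0 0 3 0 0 0; -1 0 0 2 0 0 0; -1 0 0 1 0 0 0; -1 0 0 0.3 0 0 0"}}

```text
clock: 22.43
eef_pos: [409.0, 325.6, 28.3]
tool_rot: [3.134, 0.004, -0.139]
force: [-0.1, -0.7, -2.9]
width: 39.4
gripper_force: 61.4
```

Request:
{"name": "move_arm", "arguments": {"targets": "-1 0 0 0 0 0 0; -1 0 0 0 0 0 0"}}

```text
clock: 22.6
eef_pos: [410.2, 328.0, 30.8]
tool_rot: [3.139, 0.001, -0.138]
force: [0.5, -0.7, -1.8]
width: 39.5
gripper_force: 61.4
```

Request:
{"name": "move_arm", "arguments": {"targets": "-1 0 0 0.4 0 0 0; -1 0 0 0.2 0 0 0; -1 0 0 0.1 0 0 0; -1 0 0 0 0 0 0; -1 0 0 0 0 0 0"}}

```text
clock: 23.02
eef_pos: [409.4, 328.1, 23.2]
tool_rot: [3.138, 0.002, -0.137]
force: [0.2, -0.5, -1.8]
width: 39.4
gripper_force: 61.4
```

Request:
{"name": "move_arm", "arguments": {"targets": "-1 0 0 0.1 0 0 0; -1 0 0 0 0 0 0; -1 0 0 0 0 0 0"}}

```text
clock: 23.27
eef_pos: [409.6, 328.2, 22.7]
tool_rot: [3.138, 0.001, -0.137]
force: [-0.2, -1.4, 5.9]
width: 39.7
gripper_force: 62.0
```

Request:
{"name": "move_arm", "arguments": {"targets": "1 0 0 0 0 0 0; 1 0 0 0 0 0 0; 1 0 0 0 0 0 0; 1 0 0 0 0 0 0; 1 0 0 -0.5 0 0 0"}}

```text
clock: 23.68
eef_pos: [408.9, 327.7, 26.4]
tool_rot: [3.137, 0.003, -0.137]
force: [-0.8, 0.1, 0.1]
width: 85.3
gripper_force: 0.0
```

Request:
{"name": "move_arm", "arguments": {"targets": "1 0 0 -2 0 0 0; 1 0 0 -3.5 0 0 0; 1 0 0 -3.5 0 0 0; 1 0 0 -2 0 0 0; 1 0 0 0 0 0 0"}}

```text
clock: 24.1
eef_pos: [411.9, 330.5, 141.5]
tool_rot: [-3.139, -0.004, -0.137]
force: [-0.1, 0.2, 1.1]
width: 85.5
gripper_force: 0.0
```

```bash
python3 p.py 1 646.5 120 145 -11
```

```text
t 24.1 from [411.9 330.5 141.5] -7.9 end [646.9 119.8 144.5] -10.9
1 3.3 2.2 0 0 0 0; 1 3.3 2.2 0 0 0 0; 1 3.3 2.2 -0.1 0 0 0; 1 3.2 2.2 0 0 0 1; 1 3.3 2.2 -0.1 0 0 0
1 3.3 2.1 0 0 0 1; 1 3.3 2.1 -0.1 0 0 0; 1 3.4 2.1 0 0 0 1
```

Request:
{"name": "move_arm", "arguments": {"targets": "1 3.3 2.2 0 0 0 0; 1 3.3 2.2 0 0 0 0; 1 3.3 2.2 -0.1 0 0 0; 1 3.2 2.2 0 0 0 1; 1 3.3 2.2 -0.1 0 0 0"}}

```text
clock: 24.52
eef_pos: [557.1, 194.9, 138.5]
tool_rot: [3.137, 0.003, -0.155]
force: [1.3, 0.8, -0.5]
width: 85.4
gripper_force: 0.0
```

Request:
{"name": "move_arm", "arguments": {"targets": "1 3.3 2.1 0 0 0 1; 1 3.3 2.1 -0.1 0 0 0; 1 3.4 2.1 0 0 0 1; 1 0 0 0 0 0 0; 1 0 0 0 0 0 0"}}

```text
clock: 24.93
eef_pos: [645.9, 114.0, 138.9]
tool_rot: [3.136, 0.002, -0.195]
force: [-0.6, 0.3, -0.1]
width: 85.3
gripper_force: 0.0
```

```bash
python3 top.py w9 646.5 120 82; python3 -c "
from h import *
im=load('w9');cv2.imwrite('pics/w9b.png',cv2.resize(im['color'][100:340,100:400,::-1],(600,480)))"
```

```text
exp [243.29169936 212.97326881]
[ 220  191   43   41 1396] [240.8 210.9] [240.8 210.9  40.2  42.3] [[648.5 121.5  82. ]]
[234 257  33  41 863] [250.1 277.6] [250.1 277.6  29.1  37.2] [[593.  125.6  82. ]]
[644.32583253 116.81333855 139.0468228 ] [ 3.13725487  0.00352243 -0.19161181]
```

View pics/w9b.png

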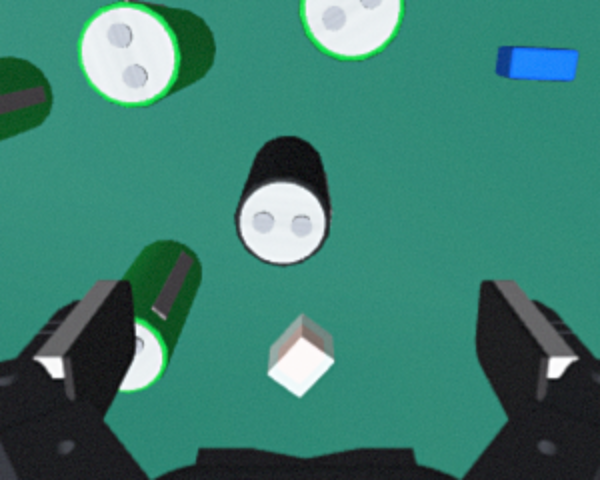

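The black can's bright top is at (283,222) in the crop. The nearest green can, at (145,355), is well clear of where the fingers come down. The can needs a shift of +3 mm in tool x and -5 mm in tool y.

Request:
{"name": "move_arm", "arguments": {"targets": "1 0.3 -0.5 2 0 0 0; 1 0 0 3.5 0 0 0; 1 0 0 2.5 0 0 0; 1 0 0 1.5 0 0 0; 1 0 0 0.3 0 0 0"}}

```text
clock: 25.4
eef_pos: [644.3, 123.3, 38.5]
tool_rot: [3.136, 0.009, -0.187]
force: [0.1, -1.0, -0.3]
width: 85.6
gripper_force: 0.0
```

Request:
{"name": "move_arm", "arguments": {"targets": "-1 0 0 0 0 0 0; -1 0 0 0 0 0 0; -1 0 0 0 0 0 0; -1 0 0 0 0 0 0; -1 0 0 0 0 0 0"}}

```text
clock: 25.82
eef_pos: [649.4, 122.2, 43.8]
tool_rot: [3.139, -0.001, -0.19]
force: [0.2, -1.0, 5.5]
width: 34.3
gripper_force: 59.7
```

Request:
{"name": "move_arm", "arguments": {"targets": "-1 0 0 0 0 0 0; -1 0 0 0 0 0 0; -1 0 0 0 0 0 0"}}

```text
clock: 26.07
eef_pos: [649.4, 122.2, 43.8]
tool_rot: [3.139, -0.001, -0.19]
force: [-1.6, -0.7, 6.8]
width: 34.4
gripper_force: 59.9
```

```bash
python3 p.py -1 494.5 316.5 160 -8 648 121.5 160 -10.9
```

```text
t 26.0667 from [648.  121.5 160. ] -10.9 end [494.6 316.3 160. ] -7.9
-1 -2.7 -2.3 0 0 0 0; -1 -2.7 -2.3 0 0 0 0; -1 -2.7 -2.3 0 0 0 -1; -1 -2.6 -2.4 0 0 0 0; -1 -2.6 -2.4 0 0 0 -1
-1 -2.6 -2.4 0 0 0 0; -1 -2.6 -2.4 0 0 0 -1
```

Request:
{"name": "move_arm", "arguments": {"targets": "-1 0 0 -1 0 0 0; -1 0 0 -2.5 0 0 0; -1 0 0 -4 0 0 0; -1 0 0 -4 0 0 0; -1 0 0 0 0 0 0"}}

```text
clock: 26.48
eef_pos: [653.9, 123.7, 166.3]
tool_rot: [-3.139, -0.012, -0.19]
force: [1.5, 0.5, -1.0]
width: 34.3
gripper_force: 60.0
```

Request:
{"name": "move_arm", "arguments": {"targets": "-1 -2.7 -2.3 0 0 0 0; -1 -2.7 -2.3 0 0 0 0; -1 -2.7 -2.3 0 0 0 -1; -1 -2.6 -2.4 0 0 0 0; -1 -2.6 -2.4 0 0 0 -1"}}

```text
clock: 26.9
eef_pos: [538.0, 262.4, 157.5]
tool_rot: [3.138, 0.001, -0.155]
force: [1.1, 0.9, -1.4]
width: 34.8
gripper_force: 60.0
```

Request:
{"name": "move_arm", "arguments": {"targets": "-1 -2.6 -2.4 0 0 0 0; -1 -2.6 -2.4 0 0 0 -1; -1 0 0 0 0 0 0; -1 0 0 0 0 0 0; -1 0 0 0 0 0 0"}}

```text
clock: 27.32
eef_pos: [495.4, 316.5, 157.1]
tool_rot: [3.137, 0.001, -0.137]
force: [1.0, -0.3, -0.3]
width: 34.9
gripper_force: 60.0
```

Request:
{"name": "move_arm", "arguments": {"targets": "-1 0 0 3.5 0 0 0; -1 0 0 3.2 0 0 0; -1 0 0 2 0 0 0; -1 0 0 1 0 0 0; -1 0 0 0.3 0 0 0"}}

```text
clock: 27.73
eef_pos: [495.0, 314.3, 55.0]
tool_rot: [3.135, 0.004, -0.14]
force: [0.2, -0.1, -0.1]
width: 34.7
gripper_force: 60.0
```

Request:
{"name": "move_arm", "arguments": {"targets": "-1 0 0 0 0 0 0; -1 0 0 0 0 0 0"}}

```text
clock: 27.9
eef_pos: [496.1, 316.7, 57.9]
tool_rot: [3.139, 0.0, -0.138]
force: [0.0, -0.2, -0.0]
width: 34.7
gripper_force: 60.0
```

Request:
{"name": "move_arm", "arguments": {"targets": "-1 0 0 0.5 0 0 0; -1 0 0 0.3 0 0 0; -1 0 0 0.2 0 0 0; -1 0 0 0.1 0 0 0; -1 0 0 0 0 0 0"}}

```text
clock: 28.32
eef_pos: [495.2, 316.6, 46.8]
tool_rot: [3.138, 0.001, -0.137]
force: [-0.1, -1.3, 5.3]
width: 34.8
gripper_force: 60.7
```

Request:
{"name": "move_arm", "arguments": {"targets": "-1 0 0 0.1 0 0 0; -1 0 0 0 0 0 0; -1 0 0 0 0 0 0"}}

```text
clock: 28.57
eef_pos: [495.3, 316.6, 46.8]
tool_rot: [3.138, 0.001, -0.137]
force: [-3.2, -1.9, 13.0]
width: 34.8
gripper_force: 61.6
```

Contact. I release, rise and look over the whole scene.

Request:
{"name": "move_arm", "arguments": {"targets": "-1 0 0 -0.1 0 0 0; 1 0 0 0 0 0 0; 1 0 0 0 0 0 0; 1 0 0 0 0 0 0; 1 0 0 0 0 0 0"}}

```text
clock: 28.98
eef_pos: [494.9, 316.5, 45.6]
tool_rot: [3.138, 0.002, -0.137]
force: [-0.1, 0.1, 0.4]
width: 80.6
gripper_force: 0.0
```

Request:
{"name": "move_arm", "arguments": {"targets": "1 0 0 -1 0 0 0; 1 0 0 -3 0 0 0; 1 0 0 -3.5 0 0 0; 1 0 0 -3.5 0 0 0; 1 0 0 -3 0 0 0"}}

```text
clock: 29.4
eef_pos: [495.4, 317.3, 188.6]
tool_rot: [3.139, 0.001, -0.137]
force: [1.1, 0.7, -1.1]
width: 85.5
gripper_force: 0.0
```

Request:
{"name": "move_arm", "arguments": {"targets": "1 2 3.5 0 0 0 0; 1 2 3.5 0 0 0 0; 1 2 3.5 0 0 0 0; 1 2 3.5 0 0 0 0; 1 0 0 0 0 0 0"}}

```text
clock: 29.82
eef_pos: [559.1, 155.7, 186.6]
tool_rot: [3.131, -0.002, -0.151]
force: [-0.1, -1.9, 0.2]
width: 85.0
gripper_force: 0.0
```

Run:
```python
from h import *
t=snap('top','top9')['color'][:,:,::-1]; s=snap('scene','s9')['color'][:,:,::-1]
m=np.zeros((600,800,3),np.uint8)
m[:300,:400]=cv2.resize(t[205:305,65:198],(400,300),interpolation=cv2.INTER_CUBIC)
m[:600,400:]=cv2.resize(t[160:280,355:435],(400,600),interpolation=cv2.INTER_CUBIC)
m[300:,:400]=cv2.resize(s[205:310,75:215],(400,300),interpolation=cv2.INTER_CUBIC)
cv2.imwrite('pics/fin.png',m)
```

```text
(no output)
```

View pics/fin.png

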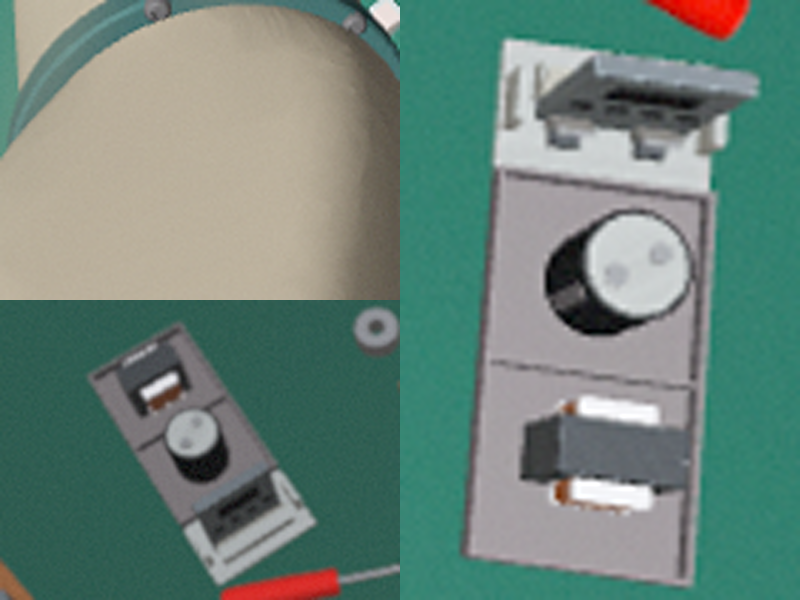

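In the clip tray the short capacitor (640,265), the transformer (605,455) and the panel in the clip (640,90) all stand upright. The arm hides the plain tray, so I move it aside and look there.

Request:
{"name": "move_arm", "arguments": {"targets": "1 1 4 0 0 0 0; 1 1 4 0 0 0 0; 1 1 4 0 0 0 0; 1 1 4 0 0 0 0; 1 0 4 0 0 0 0"}}

```text
clock: 30.33
eef_pos: [569.2, -36.1, 187.4]
tool_rot: [3.139, -0.001, -0.135]
force: [1.7, -0.3, 0.3]
width: 85.6
gripper_force: 0.0
```

Request:
{"name": "move_arm", "arguments": {"targets": "1 0 2 0 0 0 0; 1 0 0 0 0 0 0; 1 0 0 0 0 0 0; 1 0 0 0 0 0 0"}}

```text
clock: 30.67
eef_pos: [565.2, -53.2, 187.3]
tool_rot: [3.14, 0.002, -0.134]
force: [0.2, 0.4, -0.3]
width: 85.6
gripper_force: 0.0
```

Run:
```python
from h import *
ti=snap('top','top10'); t=ti['color'][:,:,::-1]; s=snap('scene','s10')['color'][:,:,::-1]
m=np.zeros((600,800,3),np.uint8)
m[:600,:400]=cv2.resize(t[200:308,70:142],(400,600),interpolation=cv2.INTER_CUBIC)
m[:300,400:]=cv2.resize(s[70:145,250:350],(400,300),interpolation=cv2.INTER_CUBIC)
m[300:,400:]=cv2.resize(t[160:220,355:435],(400,300),interpolation=cv2.INTER_CUBIC)
cv2.imwrite('pics/fin2.png',m); print(read_state()['clock'],read_state()['qd'].__abs__().max())
print(proj(ti,[[602,-341,94]]))
```

```text
30.7667 0.00884667625098449
[[409.01105056 173.39653011]]
```

View pics/fin2.png

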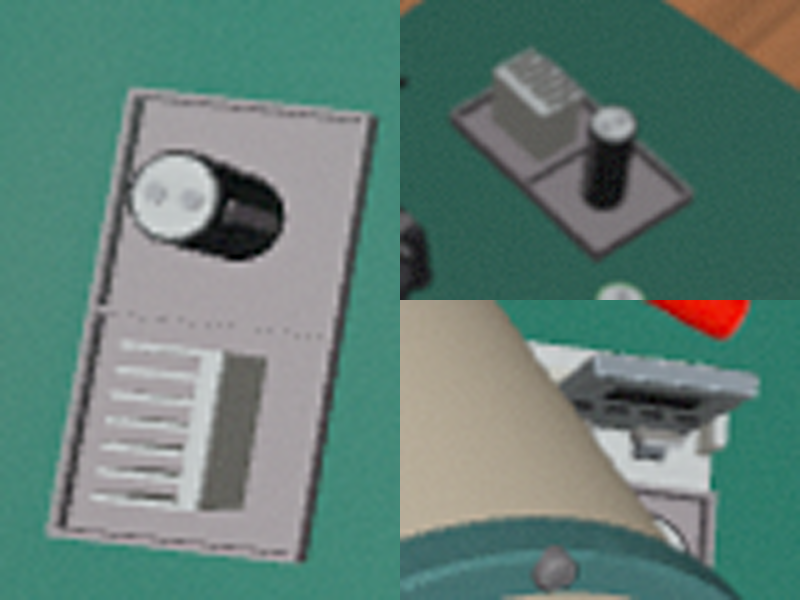

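In the plain tray the tall capacitor (215,205) and the heat sink (185,430) each stand upright in their own compartment. The arm is clear of everything, so I hand the job in.

```bash
python3 -c "
from cell import order; print(order.finish_job())"
```

```text
the job is handed in; nothing more can be done
None
```

I handed the job in at about 31 s with both kits made up and the panel pressed home in the clip; the last pictures show all five parts upright in place, but no verdict came back.

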